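Hold a sprung centre punch square on the layout mark

ROBOT

A 6-joint arm with a two-finger parallel gripper is mounted at the origin on the work surface. World frame = base frame: x ahead of the robot, y to its left, z up, the work surface at z = 0. Lengths are in m, angles in degrees, forces in N, time in s.
With the tool pointing down it reaches from about 0.35 to 0.875 m from the base axis. Payload 4.2 kg.
Tool frame: the origin (TCP) lies on the centre line of the jaws, within the pads' length; the fingertips stand tip_reach ahead of it and the grasp point (between the pads) is the TCP (tip_reach is the distance from the TCP to the fingertips, in m); z points along the fingers, y is the line along which they close (so a half turn about z gives the same grasp; the last joint's range is limited). The gripper opens to 87 mm and grips with 3 to 60 N. Pads are 19 mm wide; open, the fingers measure 117 mm over their backs; the gripper's body (75 mm by 190 mm) begins 51 mm behind the grasp point.
Start: joints at [91.421, 22.042, 0.453, 0, -68.411, -14.817], TCP at [0.145, 0.608, 0.242] pointing down, gripper open.
Joint ranges: [-179.83, 179.83], [-69.29, 118.12], [-61.27, 80.66], [-181.25, 117.63], [-171.15, -9.14], [-177.46, 177.46]. Speed limits (degrees/s): [159.86, 159.86, 180, 180, 180, 180].

INTERFACE

Orientations are given as a 3x3 rotation matrix whose columns are the frame's x, y, z axes.
In Python, from station import sense, capture, finish_job, tip_reach gives the robot as it stands.
- The arm moves only by the tool arm_command, never from a script. Its argument "deltas" is a list of rows, each a list of 7 numbers: the turn, a rotation vector about the tool's x, y, z in rad, then the shift along the tool's x, y, z in cm, then the closure, from -1 (fully open) to 1 (shut), so that 0 is half open. In form: [[rx, ry, rz, dx, dy, dz, hand], ...]. A call has 1 to 8 rows; each row is the pose to reach, as a shift and turn from the pose commanded when the call began, along the tool's axes at that moment; what a row does not reach only later rows make up. A row lasts 1/12 s, in which the tool goes at most 41.7 mm and 7.16 degrees, less where a joint would pass 70% of its speed; a pose out of reach is approached as far as the arm can. A call with a gripper value outside its range is refused whole. The fingers move at their own pace and stop on an object; the grip force is fixed at half the most. Time passes only in rows, so rows that repeat a pose let the fingers close. It gives the time, the measured TCP pose, the force, the opening and the grip force at its end, in the units of the state.
- sense(): the state, without advancing time (a new reading comes with each control period).
- capture(name): name is "scene" or "top" or "wrist"; returns a dict with "pixels" (480x640x3 uint8, blue, green, red), "fovy" (degrees; the focal length in pixels is half the picture's height over the tangent of half this angle, whatever the lens; pixels are square), "cx", "cy" (the principal point, pixels), "rvec" (rotation vector, rad) and "tvec" (3), from world to camera coordinates, as OpenCV has them. Camera axes: x right, y down, z forward; pixel columns grow to the right and rows downward; lengths in m; the calibration is good to about 2 mm. A picture is of the moment at which its call begins. There is no depth.
- finish_job(): hands the job in; it is judged then, once.
The state is a dict: "time_s": time; "joints": joint angles; "joint_velocities": joint speeds; "effort": joint torques, N m; "tcp_pos": TCP position; "ee_rot": TCP orientation; "wrist_force": force on the tool from outside, world axes, zero at the start; "moment": the same for the moment, N m; "gripper_width": opening from 0.0 (shut) to 1.0 (fully open); "gripper_force": force on a finger pad.
Only numpy, scipy, OpenCV 4.12 (cv2) and the standard library are available. Lean on these libraries where they do the work, as an engineer would, in place of code of your own. Each camera call takes 0.05 s, during which the arm holds its last target. There are 200 camera calls.

TASK

Draw the spring-loaded centre punch (the tall steel tool with the collar) straight up out of its hole in the wooden rack and set its point inside the small circle marked at the crossing of two dark lines, between the two flanges of the aluminium U-profile in the tilted vice. Hold it square to the sloping metal, gently pressed until its sprung nose is pushed in about half-way and never to the end of its travel, and finish like that, still gripping and pressing the punch. Do not shift the profile in the vice, and leave everything else where it is.

Things in the scene. Friction and masses are not known exactly. Their poses are not given: they have to be found in the camera images.
- punch_grip (a point): Centre punch: loose steel tool 150 mm long, 0.12 kg, standing point-down in one of the rack's holes (which one varies). This point: on its axis, middle of the barrel, the place to grip. z runs from point to cap. Along z from here: barrel 16 mm diameter from -40 to +40 mm, dark cap 13 mm diameter to +50, collar 20 mm diameter -45 to -40 (resting on the rack), sleeve 12 mm diameter -75 to -45.
- tip (a point): The point of the punch's nose, on the axis, 100 mm from punch_grip with the nose fully out (nearer as it is pushed in); z as the punch's z, away from the work. The nose is 6 mm in diameter and 25 mm long below the sleeve, tapering to a point 3 mm wide.
- nose (a joint): How far the sprung nose is pushed into the sleeve (m): 0 fully out, 0.010 end of travel. It takes 1.5 N to start and then 1 N per mm: about 6.5 N half-way.
- rack: Fixed wooden block 60 x 190 x 70 mm high, origin at the centre of its underside. x across it, y along its row of three vertical through holes, 15 mm diameter, at y = -60, 0, +60 mm. The punch rises 95 mm above the block, the other two tools 42 and 55 mm.
- mark (a point): The marked spot: centre of a circle 9 mm in diameter with crossing lines, in dark marker, on the web of the U-profile. z: outward normal of that sloping face (leans 0.2 to 0.4 rad from vertical, roughly towards the robot); y along the profile. Flanges 3 mm thick, 24 mm apart inside, rise 12 mm above the face at x = -12 and +12 mm; no part of the vice is higher.
- channel: The aluminium U-profile 30 x 160 x 15 mm, wall 3 mm, held by friction in the jaws of the vice. Origin and axes are those of the mark. One of the mark's dark lines (2 mm wide) runs right across it, over both flanges and down their outsides; the other runs along the web for 26 mm.
- vice: Fixed tilting drill vice, grey base 130 x 170 mm, origin at the centre of its underside. The mark lies about 70 mm above the bench and up to 30 mm along the vice's y from its middle. The clamping screw and its cross-bar stick out about 105 mm towards the vice's -x, lower than the profile.
- scriber: Slim scriber in another hole of the rack, 10 mm thick, standing 42 mm above it; leave it. Origin at the rack's top.
- driver: Short screwdriver with a black handle 25 mm thick in another hole of the rack, standing 55 mm above it; leave it. Origin at the rack's top.
- bar: Loose square steel bar 130 x 20 x 20 mm lying along its x on the bench, origin at the centre of its underside; leave it.
- hammer: Loose hammer lying along its x, about 260 mm long, far side of the bench; leave it.
- tin: Loose closed tin 66 mm diameter, 70 mm high, far side of the bench; leave it.
- bin: Loose open bin 110 x 150 x 50 mm, far side of the bench; leave it.
- offcut: Loose short piece of the same U-profile, 30 x 60 x 15 mm, between the robot and the other things; leave it.

How it is judged:
By the outcome, as a careful person would: the job done as asked, in the order asked, and still so for the second after the job is handed in, while the arm keeps its last pose, push and grip.
It also fails if it takes over 40 s, if anything falls off the work surface, if the arm or the gripper's body presses on something with over 40 N, if the wrist force passes 120 N, or if a joint passes its speed limit or range.

## Working session

There is one attempt and no reset: what is moved stays moved. The work goes in short steps, Python scripts to look and compute and a tool call to move; the robot and the scene stay as the last step left them, time stands still between calls to the robot, and variables do not carry over. Pictures are saved under pics/ and viewed, at most 13 in all, crops included, and the job is handed in when it is done.

Besides the shell and the picture viewer there is one more tool, called as name(argument=value, ...) on one line, values as JSON. arm_command: Moves the arm, as the interface text tells. Its arguments: {"type":"object","properties":{"deltas":{"type":"array"}},"required":["deltas"]}

```bash
mkdir -p pics
cat > h.py <<'E'
import numpy as np, cv2, pickle
from station import sense, capture, finish_job, tip_reach
def cam(c):
    R=cv2.Rodrigues(np.array(c['rvec'],float))[0]; t=np.array(c['tvec'],float).ravel()
    f=240/np.tan(np.radians(c['fovy']/2)); return R,t,f
def ray(c,u,v):
    R,t,f=cam(c); d=R.T@np.array([(u-c['cx'])/f,(v-c['cy'])/f,1]); return -R.T@t,d/np.linalg.norm(d)
def plane(c,u,v,z):
    o,d=ray(c,u,v); return o+d*(z-o[2])/d[2]
def proj(c,p):
    R,t,f=cam(c); q=R@np.array(p)+t; return np.array([f*q[0]/q[2]+c['cx'],f*q[1]/q[2]+c['cy']])
def tri(*obs):
    A=np.zeros((3,3));b=np.zeros(3)
    for c,u,v in obs:
        o,d=ray(c,u,v);M=np.eye(3)-np.outer(d,d);A+=M;b+=M@o
    return np.linalg.solve(A,b)
E
python3 - <<'E'
from h import *
D={}
for n in ['scene','top','wrist']:
    D[n]=capture(n); c=D[n]; print(n,c['fovy'],c['cx'],c['cy'],-cam(c)[0].T@cam(c)[1], cam(c)[0][2])
    cv2.imwrite(f'pics/{n}0.png',c['pixels'])
pickle.dump(D,open('d0.pkl','wb'))
s=sense();print({k:np.round(v,3).tolist() for k,v in s.items()}, tip_reach)
E
```

```text
scene 51.77684864951619 325.5344311443927 235.76905750150462 [1.07120816 0.46607369 0.6770234 ] [-0.54716909 -0.53180503 -0.6463663 ]
top 57.687743291324594 317.90126733162583 247.93514846561138 [0.44308187 0.01294346 0.90396909] [ 0.19140149 -0.03363485 -0.98093535]
wrist 70.24398309903398 317.244214222916 244.6287241860781 [0.21807861 0.59100123 0.38447185] [-0.26630696  0.06108091 -0.961951  ]
{'time_s': 0.15, 'joints': [91.42, 22.08, 0.398, -0.019, -68.414, -14.818], 'joint_velocities': [0.101, -0.143, 0.177, 0.147, 0.0, -0.016], 'effort': [0.001, -39.105, 18.759, 4.222, 0.012, -0.0], 'tcp_pos': [0.145, 0.608, 0.241], 'ee_rot': [[0.973, -0.232, -0.0], [-0.232, -0.973, -0.002], [0.0, 0.002, -1.0]], 'wrist_force': [-0.343, -0.19, 0.246], 'moment': [-0.016, 0.014, 0.018], 'gripper_force': 0.0, 'gripper_width': 1.0} 0.019
```

View pics/scene0.png

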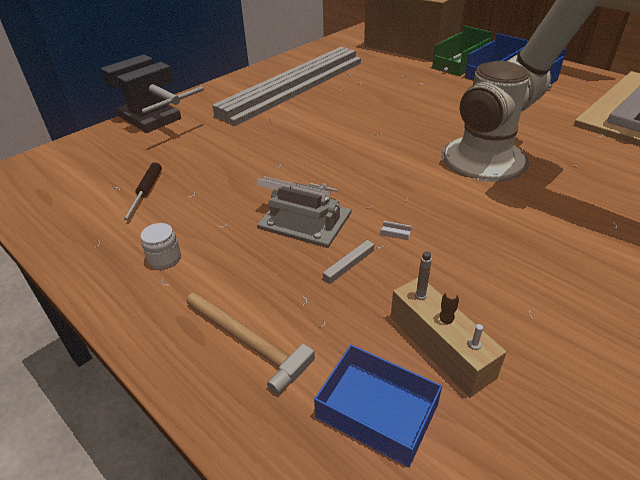

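View pics/top0.png

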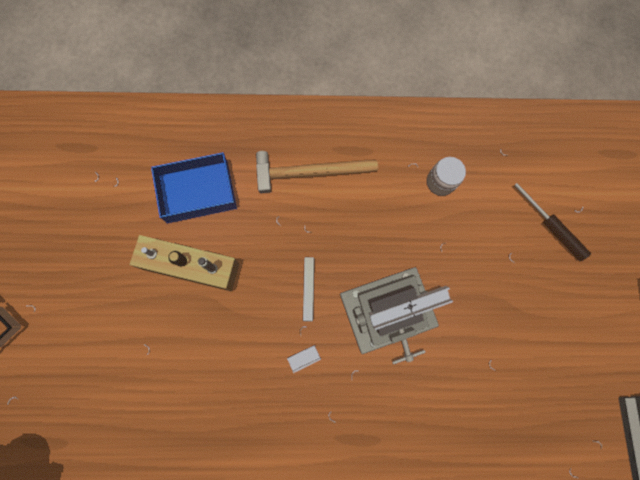

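The scene view shows the punch at the vice-side end of the rack (cap at about (426,256)). The top view shows its cap near (205,262) and the mark near (410,307). I'll zoom in on both.

Run:
```python
from h import *
D=pickle.load(open('d0.pkl','rb'))
def crop(n,x,y,w,h,s): return cv2.resize(D[n]['pixels'][y:y+h,x:x+w],None,fx=s,fy=s,interpolation=cv2.INTER_CUBIC)
a=crop('top',365,280,100,60,4);b=crop('scene',245,160,100,60,4)
c=crop('top',130,230,110,66,400/110);d=crop('scene',390,245,100,60,4)
o=[cv2.resize(i,(400,240)) for i in (a,b,c,d)]
cv2.imwrite('pics/m1.png',np.vstack([np.hstack(o[:2]),np.hstack(o[2:])]))
```

```text
(no output)
```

View pics/m1.png

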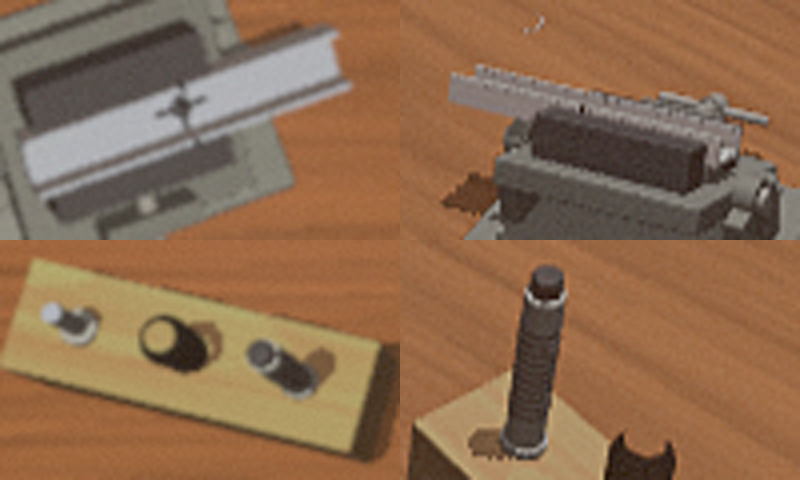

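View pics/wrist0.png

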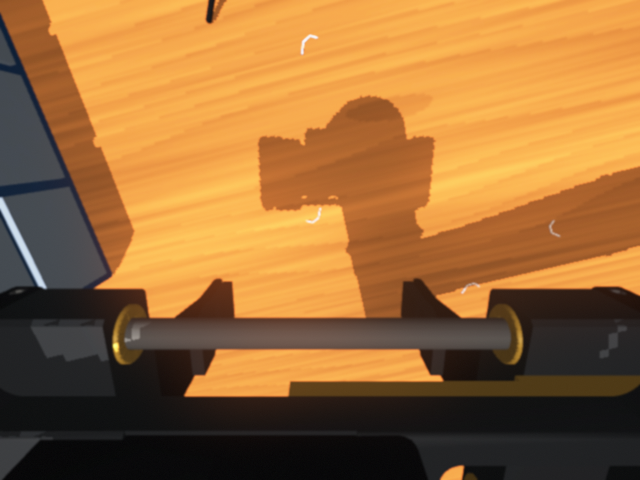

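The wrist view shows only bench. In the crops, the cap centre is at top (202.9,260.8) and scene (426.5,253). The mark is at top (410,306) and scene about (390.5,187).

Run:
```python
from h import *
D=pickle.load(open('d0.pkl','rb'));T,S=D['top'],D['scene']
print('cap tri',tri((T,202.6,260.6),(S,426.5,253)),plane(T,202.6,260.6,.165),plane(S,426.5,253,.165))
# collar centre: crop top (300,386), scene (524,445)
print('collar',plane(T,130+300/3.636,230+146/3.636,.074),plane(S,390+124/4,245+205/4,.074))
print('mark',plane(T,410,306.3,.07))
# rack top corners in top crop
for u,v in [(35,260),(0,362),(352,453),(382,345)]: print('rack',plane(T,130+u/3.636,230+(v-240)/3.636,.07))
# flange ends in top crop
for u,v in [(22,140),(335,30),(38,192),(350,85)]: print('prof',plane(T,365+u/4,280+v/4,.075))
```

```text
cap tri [0.56401173 0.18589149 0.1630801 ] [0.56448775 0.18419844 0.165     ] [0.56494869 0.1880679  0.165     ]
collar [0.56104222 0.1856726  0.074     ] [0.56867747 0.19178353 0.074     ]
mark [ 0.49265717 -0.19182742  0.07      ]
rack [0.62890943 0.32936222 0.07      ]
rack [0.57396285 0.3433916  0.07      ]
rack [0.52630746 0.15796449 0.07      ]
rack [0.58365024 0.1442878  0.07      ]
prof [ 0.47606839 -0.11464588  0.075     ]
prof [ 0.52825647 -0.26732903  0.075     ]
prof [ 0.45188155 -0.12157961  0.075     ]
prof [ 0.5019155  -0.27298666  0.075     ]
```

arm_command(deltas=[[0,0,0.1,3.2,2,0,-1],[0,0,0.2,6.4,4,0,-1],[0,0,0.3,9.6,6,0,-1],[0,0,0.4,12.8,8,0,-1],[0,0,0.5,16,10,0,-1],[0,0,0.6,19.2,12,0,-1],[0,0,0.7,22.4,14,0,-1],[0,0,0.8,25.6,16,0,-1]])

```text
time_s: 0.82
tcp_pos: [0.3575, 0.3914, 0.2415]
ee_rot: [[0.508, -0.862, -0.0], [-0.862, -0.508, -0.0], [0.0, 0.0, -1.0]]
wrist_force: [0.7, 0.5, 0.8]
gripper_width: 1.001
gripper_force: 0.0
```

```bash
cat >> h.py <<'E'
def delta(p,R=None,s=None):
    from scipy.spatial.transform import Rotation as Ro
    s=s or sense(); R0=np.array(s['ee_rot']); p0=np.array(s['tcp_pos'])
    R=R0 if R is None else R
    print('rot',np.round(Ro.from_matrix(R0.T@R).as_rotvec(),4),'cm',np.round(R0.T@(np.array(p)-p0)*100,2))
def down(yaw):
    c,s=np.cos(yaw),np.sin(yaw); return np.array([[c,s,0],[s,-c,0],[0,0,-1.]])
E
python3 - <<'E'
from h import *
delta([.5645,.186,.242],down(np.radians(-103.6))); s=sense(); print(s['time_s'],s['tcp_pos'],s['joints'])
E
```

```text
rot [ 3.000e-04 -1.000e-04  7.698e-01] cm [28.2  -7.41 -0.06]
0.8167 [0.3575318  0.39137005 0.2414635 ] [ 6.51276750e+01  1.28098753e+01 -1.28261350e+01 -8.74628402e-03
 -6.43777482e+01 -3.46200177e+01]
```

arm_command(deltas=[[0,0,0.1,3.6,-0.95,0,-1],[0,0,0.2,7.2,-1.9,0,-1],[0,0,0.3,10.8,-2.8,0,-1],[0,0,0.4,14.4,-3.8,0,-1],[0,0,0.5,18,-4.7,0,-1],[0,0,0.6,21.6,-5.7,0,-1],[0,0,0.7,25.2,-6.6,0,-1],[0,0,0.77,28.2,-7.4,0,-1]])

```text
time_s: 1.48
tcp_pos: [0.5658, 0.1865, 0.2412]
ee_rot: [[-0.236, -0.972, -0.001], [-0.972, 0.236, -0.0], [0.001, 0.0, -1.0]]
wrist_force: [0.4, 0.9, 1.1]
gripper_width: 1.001
gripper_force: 0.0
```

Run:
```python
from h import *
D={}
for n in ['scene','top','wrist']:
    D[n]=capture(n)
pickle.dump(D,open('d1.pkl','wb'))
s=sense();print(s['tcp_pos'],s['joints'])
c=D['wrist']; im=c['pixels'].copy(); print(proj(c,[.5645,.186,.165]),proj(c,[.5645,.186,.07]), proj(c,s['tcp_pos']))
cv2.imwrite('pics/w1.png',im)
```

```text
[0.56548741 0.18672321 0.24056156] [ 3.38325872e+01  1.92586688e+01 -3.89208236e+00 -1.29112557e-02
 -6.69387328e+01 -4.73869584e+01]
[321.10522354 261.70592365] [320.05355434 229.48904525] [321.10546288 315.63461984]
```

View pics/w1.png

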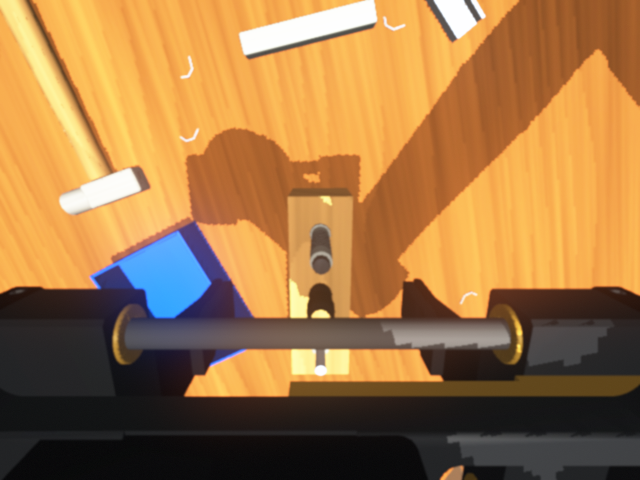

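arm_command(deltas=[[0,0,0,0,0.1,2,-1],[0,0,0,0,0.1,4,-1],[0,0,0,0,0.1,6,-1],[0,0,0,0,0.1,8,-1],[0,0,0,0,0.1,9.5,-1],[0,0,0,0,0.1,10.5,-1],[0,0,0,0,0.1,11,-1],[0,0,0,0,0.1,11,-1]])

```text
time_s: 2.3
tcp_pos: [0.5628, 0.1891, 0.1306]
ee_rot: [[-0.23, -0.973, -0.002], [-0.973, 0.23, -0.001], [0.001, 0.001, -1.0]]
wrist_force: [-0.5, 0.4, 0.2]
gripper_width: 0.999
gripper_force: 0.0
```

arm_command(deltas=[[0,0,0,0,0,0,0.2],[0,0,0,0,0,0,0.5],[0,0,0,0,0,0,1],[0,0,0,0,0,0,1],[0,0,0,0,0,0,1],[0,0,0,0,0,0,1],[0,0,0,0,0,0,1],[0,0,0,0,0,0,1]])

```text
time_s: 2.97
tcp_pos: [0.5636, 0.1888, 0.1316]
ee_rot: [[-0.231, -0.973, 0.0], [-0.973, 0.231, 0.0], [-0.0, -0.0, -1.0]]
wrist_force: [0.0, 0.3, 0.4]
gripper_width: 0.48
gripper_force: 0.0
```

arm_command(deltas=[[0,0,0,0,0,0,1],[0,0,0,0,0,0,1],[0,0,0,0,0,0,1],[0,0,0,0,0,0,1],[0,0,0,0,0,0,1],[0,0,0,0,0,0,1],[0,0,0,0,0,0,1],[0,0,0,0,0,0,1]])

```text
time_s: 3.63
tcp_pos: [0.5636, 0.1888, 0.1315]
ee_rot: [[-0.231, -0.973, -0.0], [-0.973, 0.231, 0.0], [-0.0, 0.0, -1.0]]
wrist_force: [0.4, 0.0, -0.2]
gripper_width: 0.173
gripper_force: 30.0
```

arm_command(deltas=[[0,0,0,0,0,-0.5,1],[0,0,0,0,0,-1.5,1],[0,0,0,0,0,-3,1],[0,0,0,0,0,-5,1],[0,0,0,0,0,-7,1],[0,0,0,0,0,-9.5,1],[0,0,0,0,0,-12,1],[0,0,0,0,0,-12,1]])

```text
time_s: 4.3
tcp_pos: [0.566, 0.1896, 0.2586]
ee_rot: [[-0.23, -0.973, 0.011], [-0.973, 0.23, 0.004], [-0.007, -0.009, -1.0]]
wrist_force: [0.6, 0.4, 0.5]
gripper_width: 0.174
gripper_force: 30.0
```

Run:
```python
from h import *
s=sense();print(s['tcp_pos'],s['joints'],s['wrist_force'],s['gripper_width'])
delta([.4927,-.08,.25]); delta([.4927,-.192,.25])
```

```text
[0.56597249 0.18962571 0.25863566] [ 34.12014097  18.33840289  -2.65533585   0.14738704 -68.36196754
 -47.46289391] [0.6424006  0.3549505  0.49363441] 0.17428636188194568
rot [0. 0. 0.] cm [27.93  0.94  0.67]
rot [0. 0. 0.] cm [38.83 -1.63  0.62]
```

arm_command(deltas=[[0,0,0,3,0.1,0,1],[0,0,0,6.5,0.3,0,1],[0,0,0,10.5,0.4,0,1],[0,0,0,14.5,0.5,0,1],[0,0,0,18.5,0.6,0,1],[0,0,0,22.5,0.8,0,1],[0,0,0,25.5,0.9,0,1],[0,0,0,27.9,0.9,0,1]])

```text
time_s: 4.97
tcp_pos: [0.4886, -0.0826, 0.2518]
ee_rot: [[-0.232, -0.973, -0.001], [-0.973, 0.232, 0.0], [-0.0, 0.001, -1.0]]
wrist_force: [0.4, 0.5, -1.6]
gripper_width: 0.177
gripper_force: 30.0
```

arm_command(deltas=[[0,0,0,0,0,0,1],[0,0,0,0,0,0,1],[0,0,0,0,0,0,1],[0,0,0,0,0,0,1]])

```text
time_s: 5.3
tcp_pos: [0.4906, -0.0798, 0.2516]
ee_rot: [[-0.23, -0.973, -0.0], [-0.973, 0.23, 0.0], [-0.0, 0.0, -1.0]]
wrist_force: [-0.2, 0.5, -1.9]
gripper_width: 0.178
gripper_force: 30.0
```

Run:
```python
from h import *
s=sense();print(s['time_s'],s['tcp_pos'],s['joints'],s['wrist_force'],s['gripper_width'])
D={n:capture(n) for n in ['scene','top','wrist']}; D['s']=s
pickle.dump(D,open('d2.pkl','wb'))
c=D['wrist']; print(proj(c,[.4927,-.192,.07]))
cv2.imwrite('pics/w2.png',c['pixels'])
```

```text
5.3 [ 0.4905826  -0.07983088  0.25156779] [ 9.50283268e+00  9.05862666e+00 -1.61100568e+01 -1.56789097e-02
 -6.48324100e+01 -2.27889140e+01] [-0.17572098  0.45153108 -1.85752889] 0.17798775187730015
[286.52455708 107.143191  ]
```

View pics/w2.png

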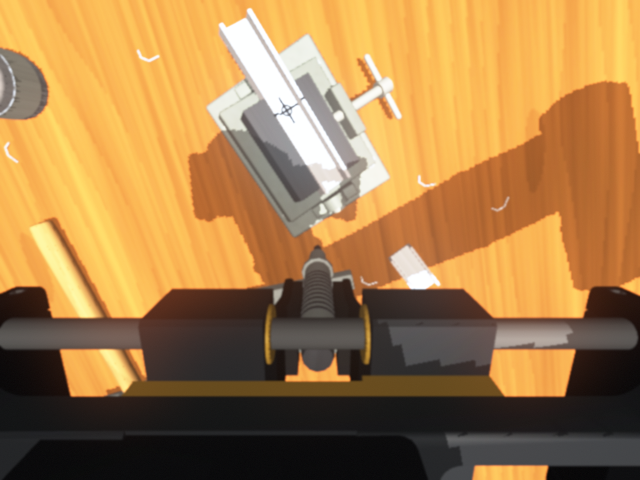

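The punch is held, with its nose at about (317,247) and the mark at about (287,110). I'll take two wrist views with a wide baseline across the profile to get its tilt.

arm_command(deltas=[[0,0,0,2,3,0.5,1],[0,0,0,4,6,1,1],[0,0,0,6.2,8.9,2,1],[0,0,0,6.2,8.9,2,1],[0,0,0,6.2,8.9,2,1],[0,0,0,6.2,8.9,2,1],[0,0,0,6.2,8.9,2,1]])

```text
time_s: 6.03
tcp_pos: [0.3909, -0.1199, 0.2321]
ee_rot: [[-0.23, -0.973, 0.002], [-0.973, 0.23, -0.0], [-0.0, -0.002, -1.0]]
wrist_force: [0.6, -0.2, -1.5]
gripper_width: 0.17
gripper_force: 30.0
```

Run:
```python
from h import *
s=sense(); D={'wrist':capture('wrist'),'s':s}; pickle.dump(D,open('dA.pkl','wb')); print(s['tcp_pos'],s['joints'],s['joint_velocities'],proj(D['wrist'],[.4927,-.192,.07]))
```

```text
[ 0.39090506 -0.11990494  0.23212371] [ 5.96499885e+00  7.84389363e-01 -2.84352854e+01  1.80437154e-02
 -6.06921994e+01 -1.92645952e+01] [-0.0359509   0.57798133  0.10141142 -0.21739361 -0.23207393  0.07266092] [187.39361807 179.74000942]
```

arm_command(deltas=[[0,0,0,-0.8,-3.4,0,1],[0,0,0,-1.7,-7,0,1],[0,0,0,-2.5,-10.5,0,1],[0,0,0,-3.3,-14,0,1],[0,0,0,-4.8,-20.4,0,1],[0,0,0,-4.8,-20.4,0,1],[0,0,0,-4.8,-20.4,0,1],[0,0,0,-4.8,-20.4,0,1]])

```text
time_s: 6.75
tcp_pos: [0.6005, -0.1202, 0.2296]
ee_rot: [[-0.23, -0.973, -0.003], [-0.973, 0.23, 0.0], [0.001, 0.003, -1.0]]
wrist_force: [-0.3, -0.2, -1.2]
gripper_width: 0.17
gripper_force: 30.0
```

arm_command(deltas=[[0,0,0,0,0,0,1],[0,0,0,0,0,0,1],[0,0,0,0,0,0,1]])

```text
time_s: 7.0
tcp_pos: [0.5984, -0.1207, 0.2321]
ee_rot: [[-0.231, -0.973, 0.0], [-0.973, 0.231, 0.0], [-0.0, -0.0, -1.0]]
wrist_force: [-0.0, 0.6, -1.0]
gripper_width: 0.176
gripper_force: 30.0
```

Run:
```python
from h import *
s=sense(); D={'wrist':capture('wrist'),'s':s}; pickle.dump(D,open('dB.pkl','wb')); p=proj(D['wrist'],[.4927,-.192,.07]);print(s['tcp_pos'],s['joint_velocities'],p)
A=pickle.load(open('dA.pkl','rb'));o=[]
for X in (A,D):
    u,v=map(int,proj(X['wrist'],[.4927,-.192,.07])); x,y=max(0,min(540,u-50)),max(0,v-70); print(x,y)
    o.append(cv2.resize(X['wrist']['pixels'][y:y+140,x:x+100],(400,560),interpolation=cv2.INTER_CUBIC))
cv2.imwrite('pics/ab.png',np.hstack(o))
```

```text
[ 0.59836618 -0.12066606  0.23205928] [-0.10728407 -0.31691489  0.18500073  0.00629027  0.00374446  0.08118067] [419.83974436 123.73811129]
137 109
369 53
```

View pics/ab.png

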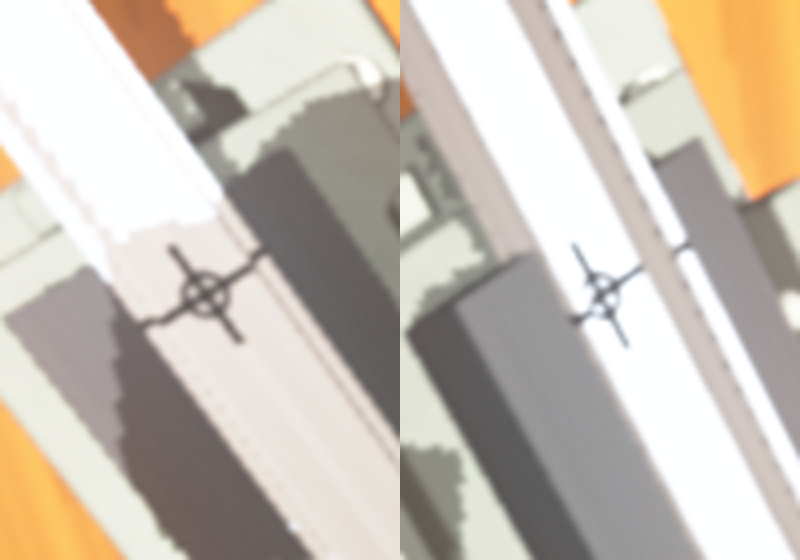

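View A (from the robot's side) shows the mark at crop (206,295), looking roughly along the normal. View B (from the far side) shows it at crop (602,295), with the near flange's inner face visible. Next I'll print averaged cross-section profiles parallel to the profile to find its edges.

Run:
```python
from h import *
from scipy.ndimage import map_coordinates
for n,m,d in (('A',(137+206/4-.4,109+295/4-.4),(170,225)),('B',(369+202/4-.4,53+295/4-.4),(110,222))):
    X=pickle.load(open(f'd{n}.pkl','rb')); im=X['wrist']['pixels'].astype(float)
    d=np.array(d,float);d/=np.linalg.norm(d)
    # refine the edge direction by maximising sharpness of averaged profile
    best=None
    for a in np.radians(np.arange(-5,5.1,.25)):
        e=np.array([d[0]*np.cos(a)-d[1]*np.sin(a),d[0]*np.sin(a)+d[1]*np.cos(a)]);q=np.array([e[1],-e[0]])
        o=np.arange(-26,30,.5);t=np.arange(12,36,.5)
        P=np.array(m)[:,None,None]+q[:,None,None]*o[:,None]+e[:,None,None]*t
        pr=np.stack([map_coordinates(im[:,:,k],[P[1],P[0]],order=1).mean(1) for k in range(3)],1)
        sc=(np.diff(pr[:,1])**2).sum()
        if best is None or sc>best[0]: best=(sc,e,o,pr)
    print(n,m,best[1],-cam(X['wrist'])[0].T@cam(X['wrist'])[1])
    print(' '.join(f'{o:g}:{g[1]:.0f}/{g[0]:.0f}' for o,g in zip(best[2],best[3])))
```

```text
A (188.1, 182.35) [0.58881657 0.80826669] [ 0.37371513 -0.19237399  0.37600067]
-26:99/97 -25.5:99/97 -25:100/97 -24.5:100/97 -24:100/97 -23.5:100/97 -23:100/97 -22.5:100/97 -22:100/97 -21.5:100/98 -21:100/98 -20.5:100/98 -20:100/98 -19.5:102/100 -19:108/105 -18.5:120/116 -18:140/135 -17.5:165/160 -17:190/184 -16.5:210/203 -16:222/215 -15.5:227/221 -15:228/223 -14.5:228/222 -14:228/222 -13.5:228/223 -13:230/224 -12.5:231/226 -12:232/227 -11.5:232/227 -11:231/226 -10.5:230/226 -10:230/225 -9.5:229/224 -9:229/223 -8.5:229/224 -8:229/224 -7.5:229/224 -7:229/224 -6.5:229/224 -6:229/223 -5.5:229/223 -5:229/223 -4.5:229/223 -4:229/224 -3.5:229/224 -3:229/224 -2.5:229/224 -2:228/223 -1.5:226/221 -1:223/218 -0.5:220/216 0:219/214 0.5:220/215 1:222/217 1.5:224/219 2:227/221 2.5:228/222 3:228/222 3.5:228/222 4:228/222 4.5:228/222 5:228/222 5.5:228/223 6:228/223 6.5:228/223 7:228/223 7.5:229/223 8:229/224 8.5:229/225 9:230/225 9.5:230/225 10:230/225 10.5:230/225 11:230/225 11.5:229/223 12:227/220 12.5:222/215 13:215/208 13.5:209/202 14:207/200 14.5:210/203 15:216/209 15.5:221/214 16:221/215 16.
[... 1018 characters left out ...]
 0:249/250 0.5:251/252 1:253/254 1.5:255/255 2:255/255 2.5:255/255 3:255/255 3.5:255/255 4:255/255 4.5:255/255 5:255/255 5.5:255/255 6:255/255 6.5:255/255 7:255/255 7.5:255/255 8:255/255 8.5:255/255 9:255/255 9.5:255/255 10:255/255 10.5:255/255 11:255/255 11.5:252/254 12:245/248 12.5:233/235 13:217/217 13.5:204/202 14:198/193 14.5:196/191 15:197/192 15.5:198/193 16:199/194 16.5:200/194 17:199/194 17.5:198/192 18:195/190 18.5:193/188 19:191/187 19.5:194/190 20:202/201 20.5:218/219 21:235/237 21.5:247/249 22:253/254 22.5:255/255 23:255/255 23.5:255/255 24:254/255 24.5:250/252 25:237/241 25.5:214/219 26:187/192 26.5:168/170 27:158/160 27.5:155/156 28:155/156 28.5:155/156 29:154/156 29.5:154/155
```

Run:
```python
from h import *
from scipy.optimize import least_squares
C={n:pickle.load(open(f'd{n}.pkl','rb'))['wrist'] for n in 'AB'}
m={'A':np.array((188.1,182.35)),'B':np.array((419.1,126.35))}
e={'A':np.array([.58882,.80827]),'B':np.array([.45178,.89213])}
E=[('A',15,12,-17.6),('A',-15,12,18.2),('A',-12,12,15),('A',-12,0,12.8),
   ('B',15,12,-7.9),('B',-15,12,25.7),('B',-12,12,20.6),('B',-12,0,12.8)]
def frame(p):
    a,el,th=p[3:]
    Y=np.array([np.cos(a)*np.cos(el),np.sin(a)*np.cos(el),np.sin(el)])
    H=np.cross(Y,[0,0,1]);H/=np.linalg.norm(H); Z0=np.cross(H,Y)
    # H points to far side (+x) if Y ~ +y
    n=Z0*np.cos(th)-H*np.sin(th); X=H*np.cos(th)+Z0*np.sin(th)
    return X,Y,n
def res(p):
    M=p[:3];X,Y,n=frame(p);r=[]
    for k in 'AB': r+=list(proj(C[k],M)-m[k])
    for k,x,z,o in E:
        P=M+X*x/1e3+n*z/1e3; a=proj(C[k],P-Y*.02);b=proj(C[k],P+Y*.02);d=(b-a)/np.linalg.norm(b-a)
        q=np.array([e[k][1],-e[k][0]])
        for t in (14,34):
            w=m[k]+e[k]*t+q*o-a; r.append(d[0]*w[1]-d[1]*w[0])
    return np.array(r)
f=least_squares(res,[.4927,-.192,.07,np.radians(109),0,.3],loss='soft_l1',f_scale=.5,x_scale=[.01,.01,.01,.1,.1,.1])
print(f.x,np.round(f.fun,2)); s=np.linalg.inv(f.jac.T@f.jac).diagonal()**.5; print(s*.3)
X,Y,n=frame(f.x); print(X,Y,n)
f2=least_squares(lambda p:res(np.r_[p[:4],0,p[4]]),[*f.x[:4],.3],loss='soft_l1',f_scale=.5,x_scale=[.01,.01,.01,.1,.1]);print('el=0',f2.x,np.round(f2.fun,2))
D0=pickle.load(open('d0.pkl','rb'));print('top reproj',proj(D0['top'],f.x[:3]),'scene',proj(D0['scene'],f.x[:3]))
np.savez('mark.npz',M=f2.x[:3],F=np.array(frame(np.r_[f2.x[:4],0,f2.x[4]])))
```

```text
[ 0.49322837 -0.1899145   0.06846466  1.91136715 -0.03151442  0.32324602] [ 0.14 -0.32 -0.03  0.18 -0.01  0.57 -0.61 -0.53 -0.88 -0.75  1.22  1.35
  0.14  0.5  -0.78 -0.92  1.12  1.02 -0.22 -0.18]
[0.00016558 0.00020386 0.00047477 0.00875995 0.02876222 0.01112013]
[0.89040494 0.32615971 0.31748841] [-0.33385932  0.94209613 -0.0315092 ] [-0.30938164 -0.07794052  0.94773851]
el=0 [ 0.49322874 -0.18992272  0.06804077  1.90934428  0.32758546] [ 0.31 -0.38 -0.17  0.2   0.01  0.32 -0.56 -0.7  -0.83 -0.93  1.21  1.12
  0.18  0.66 -0.81 -0.77  1.09  1.17 -0.29 -0.09]
top reproj [408.80479607 306.04865174] scene [292.63556104 190.41499082]
```

```bash
cat > fit.py <<'E'
from h import *
from scipy.optimize import least_squares
C={n:pickle.load(open(f'd{n}.pkl','rb'))['wrist'] for n in 'AB'}
m={'A':np.array((188.1,182.35)),'B':np.array((419.1,126.35))}
e={'A':np.array([.58882,.80827]),'B':np.array([.45178,.89213])}
E=[('A',15,12,-17.6),('A',-15,12,18.2),('A',-12,12,15),('A',-12,0,12.8),
   ('B',15,12,-7.9),('B',-15,12,25.7),('B',-12,12,20.6),('B',-12,0,12.8)]
def frame(a,th):
    Y=np.array([np.cos(a),np.sin(a),0]);H=np.array([Y[1],-Y[0],0]);Z=np.array([0,0,1.])
    return H*np.cos(th)+Z*np.sin(th),Y,Z*np.cos(th)-H*np.sin(th)
def res(p,E):
    M=p[:3];X,Y,n=frame(*p[3:]);r=[]
    for k in 'AB': r+=list(proj(C[k],M)-m[k])
    for k,x,z,o in E:
        P=M+X*x/1e3+n*z/1e3; a=proj(C[k],P-Y*.02);b=proj(C[k],P+Y*.02);d=(b-a)/np.linalg.norm(b-a)
        q=np.array([e[k][1],-e[k][0]])
        for t in (14,34):
            w=m[k]+e[k]*t+q*o-a; r.append(d[0]*w[1]-d[1]*w[0])
    return np.array(r)
def fit(E): return least_squares(res,[.4927,-.192,.07,1.9,.3],args=(E,),x_scale=[.01,.01,.01,.1,.1])
if __name__=='__main__':
    for drop in [(),(5,),(2,),(2,5),(2,3,5),(2,5,6),(2,4,5),(2,4,5,6),(6,7),(4,5)]:
        f=fit([x for i,x in enumerate(E) if i not in drop]);print(drop,np.round(f.x,4),np.round(f.fun[4::2],1))
E
python3 fit.py
```

```text
() [ 0.4933 -0.1899  0.068   1.9085  0.3358] [ 0.  -0.5 -0.8  1.1  0.3 -0.9  1.  -0.5]
(5,) [ 0.4934 -0.1899  0.0677  1.9043  0.3415] [ 0.1 -0.5 -0.8  1.1  0.1  0.7 -0.8]
(2,) [ 0.4933 -0.1899  0.0683  1.9059  0.3293] [-0.2 -0.8  1.   0.1 -0.9  1.  -0.4]
(2, 5) [ 0.4934 -0.1899  0.068   1.9013  0.3351] [-0.2 -0.7  1.   0.   0.7 -0.7]
(2, 3, 5) [ 0.4932 -0.1899  0.0674  1.9043  0.3198] [ 0.1 -0.5 -0.2  0.7 -0.5]
(2, 5, 6) [ 0.4933 -0.1899  0.0684  1.9059  0.3321] [-0.2 -0.8  1.   0.2 -0.4]
(2, 4, 5) [ 0.4934 -0.1899  0.0683  1.9015  0.3562] [-0.1 -0.6  0.8  0.9 -0.8]
(2, 4, 5, 6) [ 0.4932 -0.1899  0.07    1.9081  0.403 ] [ 0.1 -0.3  0.4 -0.3]
(6, 7) [ 0.4933 -0.1899  0.0684  1.9138  0.3353] [-0.  -0.6 -0.8  1.1  0.5 -0.6]
(4, 5) [ 0.4934 -0.1899  0.0683  1.9035  0.3742] [ 0.2 -0.3 -0.6  0.8  1.  -0.9]
```

Run:
```python
from h import *
o=[]
for k in ('2','A','B'):
    X=pickle.load(open(f'd{k}.pkl','rb'));c=X['wrist'];s=X['s'];R=np.array(s['ee_rot']);p=np.array(s['tcp_pos'])
    f=lambda z,x=0,y=0:np.round(proj(c,p+R@np.array([x,y,z])),1)
    print(k,'tip',f(.1165),'sleeve end',f(.0915),'collar',f(.059),'cap',f(-.0335),'tip+1mm x',f(.1165,.001),'+1mm y',f(.1165,0,.001),'tip z+5mm',f(.1215))
    o.append(cv2.resize(c['pixels'][230:380,285:350],None,fx=4,fy=4,interpolation=cv2.INTER_CUBIC))
cv2.imwrite('pics/p.png',np.hstack(o))
```

```text
2 tip [317.7 244.8] sleeve end [317.7 254.3] collar [317.7 269.8] cap [317.8 355.8] tip+1mm x [317.7 243.6] +1mm y [318.9 244.8] tip z+5mm [317.7 243.1]
A tip [317.7 244.9] sleeve end [317.7 254.4] collar [317.7 269.9] cap [317.8 356.1] tip+1mm x [317.7 243.7] +1mm y [318.9 244.9] tip z+5mm [317.7 243.2]
B tip [317.6 244.9] sleeve end [317.7 254.4] collar [317.7 270. ] cap [317.7 356.1] tip+1mm x [317.6 243.7] +1mm y [318.9 244.9] tip z+5mm [317.6 243.2]
```

View pics/p.png

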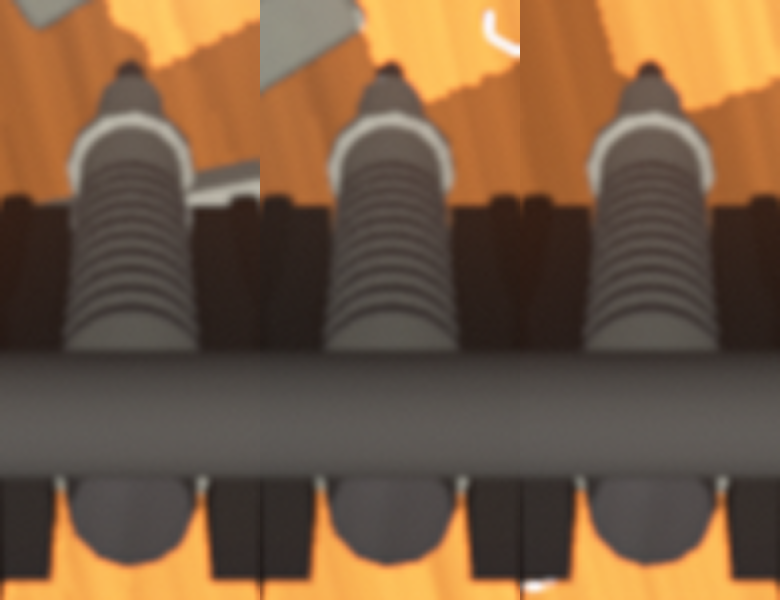

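The nose point is at about (317.3,246.7) against a predicted (317.7,244.9), so the punch is held nearly along the tool's axis, with the tip off by about −1.6 mm in x. Next is a standoff above the mark, square to the web.

```bash
cat > goal.py <<'E'
from h import *
from fit import frame
M=np.array([.4933,-.1899,.0682]);X,Y,n=frame(1.905,.335)
tip_t=np.array([-.0016,-.0003,.1165]); d_t=np.array([-.008,-.001,1]);d_t/=np.linalg.norm(d_t)
def goalR(R0,n=n):
    from scipy.spatial.transform import Rotation as Ro
    a=R0@d_t; b=-n; v=np.cross(a,b); s=np.linalg.norm(v)
    return Ro.from_rotvec(v/s*np.arctan2(s,a@b)).as_matrix()@R0 if s>1e-9 else R0
def goal(h,R0,M=M): R=goalR(R0); return M+h*n-R@tip_t,R
E
python3 - <<'E'
from goal import *
R0=np.array(sense()['ee_rot'])
p,R=goal(.035,R0);print(n,p);delta(p,R)
E
```

```text
[-0.31057897 -0.10784188  0.94441031] [ 0.44593803 -0.20683691  0.21111794]
rot [ 0.2807 -0.1719  0.0021] cm [11.9  12.85  2.1 ]
```

arm_command(deltas=[[0.05,-0.03,0,2,2.1,0,1],[0.1,-0.06,0,4,4.3,0,1],[0.15,-0.09,0,6,6.5,0.3,1],[0.2,-0.12,0,8,8.7,0.8,1],[0.25,-0.15,0,10,10.8,1.4,1],[0.281,-0.172,0.002,11.9,12.85,2.1,1],[0.281,-0.172,0.002,11.9,12.85,2.1,1],[0.281,-0.172,0.002,11.9,12.85,2.1,1]])

```text
time_s: 7.72
tcp_pos: [0.4446, -0.2077, 0.2113]
ee_rot: [[-0.209, -0.928, 0.309], [-0.963, 0.249, 0.099], [-0.169, -0.277, -0.946]]
wrist_force: [1.6, 0.5, -1.5]
gripper_width: 0.183
gripper_force: 30.0
```

arm_command(deltas=[[0,0,0,0,0,0,1],[0,0,0,0,0,0,1],[0,0,0,0,0,0,1],[0,0,0,0,0,0,1]])

```text
time_s: 8.05
tcp_pos: [0.4474, -0.2063, 0.2106]
ee_rot: [[-0.205, -0.929, 0.307], [-0.964, 0.246, 0.101], [-0.169, -0.276, -0.946]]
wrist_force: [-0.2, -1.0, -0.6]
gripper_width: 0.178
gripper_force: 30.0
```

Run:
```python
from goal import *
s=sense(); c=capture('wrist'); D={'wrist':c,'s':s}; pickle.dump(D,open('dC.pkl','wb'))
R0=np.array(s['ee_rot']);p,R=goal(.035,R0);print(s['time_s'],s['wrist_force'],s['joints']);delta(p,R,s)
tip=np.array(s['tcp_pos'])+R0@tip_t
print('tip',proj(c,tip),'mark pred',proj(c,M),'foot',proj(c,tip+(R0@d_t)*((tip-M)@n)),'x edges',[proj(c,M+X*k/1e3+n*.012).round(1) for k in (-15,-12,12,15)],[proj(c,M+X*k/1e3).round(1) for k in (-12,12)])
u,v=proj(c,M).astype(int)
cv2.imwrite('pics/c.png',cv2.resize(c['pixels'][150:280,240:400],None,fx=4.5,fy=4.5,interpolation=cv2.INTER_CUBIC))
```

```text
8.05 [-0.22018356 -0.96399132 -0.61020555] [-12.00209741   5.24909199 -24.37307083 -13.34961298 -44.69203594
   6.84120861]
rot [0.0007 0.0001 0.    ] cm [ 0.07  0.11 -0.1 ]
tip [317.37024957 246.71064817] mark pred [318.4512985  235.56947062] foot [317.34455231 236.31645964] x edges [array([333.4, 229.8]), array([330.4, 231.6]), array([306.7, 246.2]), array([303.8, 248. ])] [array([329.9, 228.5]), array([307.1, 242.6])]
```

View pics/c.png

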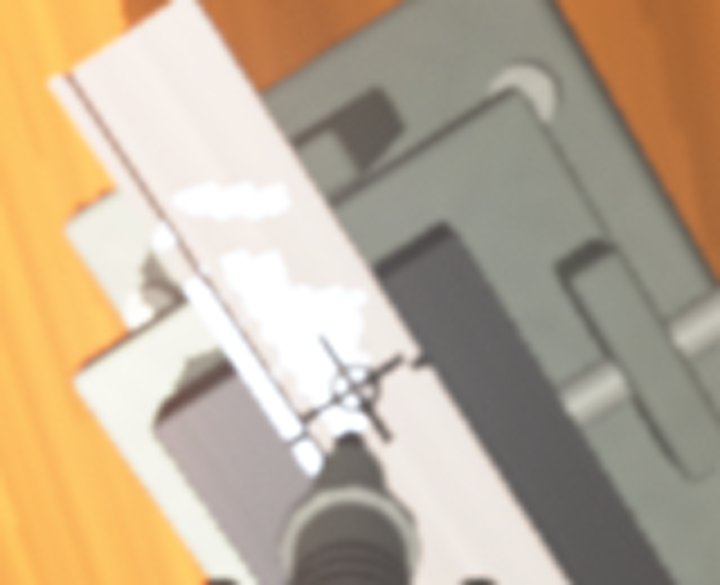

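Run:
```python
from goal import *
from scipy.ndimage import map_coordinates
def prof(n,m,d,t0,t1):
    X=pickle.load(open(f'd{n}.pkl','rb')); im=X['wrist']['pixels'].astype(float).mean(2)
    d=np.array(d,float);d/=np.linalg.norm(d);q0=None;best=None
    for a in np.radians(np.arange(-3,3.1,.25)):
        e=np.array([d[0]*np.cos(a)-d[1]*np.sin(a),d[0]*np.sin(a)+d[1]*np.cos(a)]);q=np.array([e[1],-e[0]])
        o=np.arange(-24,28,.5);t=np.arange(t0,t1,.5)
        P=np.array(m)[:,None,None]+q[:,None,None]*o[:,None]+e[:,None,None]*t
        pr=map_coordinates(im,[P[1],P[0]],order=1).mean(1);sc=(np.diff(pr)**2).sum()
        if best is None or sc>best[0]: best=(sc,e,o,pr)
    print(n,best[1]);print(' '.join(f'{o:g}:{g:.0f}' for o,g in zip(*best[2:])))
c=pickle.load(open('dC.pkl','rb'))['wrist']
d=proj(c,M+Y*.02)-proj(c,M-Y*.02)
prof('C',(318.1,235.9),d,-48,-34); prof('C',(318.1,235.9),d,-26,-10);prof('C',(318.1,235.9),d,8,20)
prof('A',(188.1,182.35),(.5888,.8083),-60,-30)
```

```text
C [0.56493533 0.82513518]
-24:179 -23.5:174 -23:169 -22.5:165 -22:162 -21.5:160 -21:162 -20.5:168 -20:181 -19.5:198 -19:216 -18.5:232 -18:240 -17.5:244 -17:245 -16.5:245 -16:244 -15.5:241 -15:234 -14.5:222 -14:208 -13.5:202 -13:207 -12.5:219 -12:230 -11.5:236 -11:239 -10.5:240 -10:240 -9.5:241 -9:242 -8.5:244 -8:244 -7.5:245 -7:245 -6.5:245 -6:245 -5.5:245 -5:245 -4.5:245 -4:245 -3.5:245 -3:245 -2.5:245 -2:244 -1.5:243 -1:243 -0.5:243 0:244 0.5:244 1:244 1.5:245 2:245 2.5:245 3:245 3.5:244 4:244 4.5:243 5:243 5.5:243 6:244 6.5:244 7:245 7.5:245 8:245 8.5:245 9:245 9.5:246 10:246 10.5:246 11:245 11.5:244 12:243 12.5:241 13:239 13.5:238 14:238 14.5:237 15:237 15.5:236 16:235 16.5:233 17:227 17.5:215 18:198 18.5:177 19:159 19.5:148 20:142 20.5:140 21:140 21.5:140 22:140 22.5:140 23:140 23.5:140 24:140 24.5:140 25:140 25.5:139 26:138 26.5:136 27:132 27.5:128
C [0.56132963 0.82759232]
-24:154 -23.5:154 -23:155 -22.5:155 -22:156 -21.5:156 -21:158 -20.5:163 -20:174 -19.5:194 -19:220 -18.5:241 -18:251 -17.5:254 -17:255 -16.5:255 -16:255 -15.5:254 -15:249 -14.5:237 -14:221 -13.5:212 -13:215 -
[... 1665 characters left out ...]
255 -16:254 -15.5:254 -15:253 -14.5:250 -14:247 -13.5:243 -13:240 -12.5:240 -12:241 -11.5:244 -11:247 -10.5:251 -10:253 -9.5:254 -9:254 -8.5:255 -8:255 -7.5:255 -7:255 -6.5:255 -6:255 -5.5:255 -5:255 -4.5:255 -4:255 -3.5:255 -3:255 -2.5:255 -2:255 -1.5:255 -1:255 -0.5:255 0:255 0.5:255 1:255 1.5:255 2:255 2.5:255 3:255 3.5:255 4:255 4.5:255 5:255 5.5:255 6:255 6.5:255 7:255 7.5:255 8:255 8.5:255 9:255 9.5:255 10:255 10.5:255 11:255 11.5:255 12:254 12.5:254 13:253 13.5:252 14:252 14.5:252 15:254 15.5:254 16:255 16.5:255 17:255 17.5:252 18:243 18.5:222 19:191 19.5:162 20:145 20.5:137 21:136 21.5:136 22:137 22.5:139 23:141 23.5:143 24:143 24.5:142 25:138 25.5:133 26:127 26.5:122 27:120 27.5:119
```

Run:
```python
from h import *
from fit import frame
from scipy.optimize import least_squares
C={n:pickle.load(open(f'd{n}.pkl','rb'))['wrist'] for n in 'ABC'}
e={'A':np.array([.58882,.80827]),'B':np.array([.45178,.89213]),'C':np.array([.5613,.8276])}
q={k:np.array([v[1],-v[0]]) for k,v in e.items()}
m={'A':np.array((188.1,182.35)),'B':np.array((419.1,126.35))-.1*q['B'],'C':np.array((318.1,235.9))}
mm={**m,'C':m['C']+.4*q['C']}
# view,x,z,offset,bloom sign,t
E=[('A',15,12,-17.6,-1,24),('A',-15,12,18.2,1,24),('A',-12,6,14,0,24),
   ('B',15,12,-7.8,-1,24),('B',-15,12,25.8,1,24),('B',-12,6,16.8,0,24),
   ('C',15,12,-19.3,-1,-18),('C',-15,12,17.55,1,-18),('C',12,6,-13.5,0,-18),('C',-15,12,16.9,1,14)]
def res(p,E):
    M=p[:3];X,Y,n=frame(*p[3:5]);r=[]
    for k in 'ABC': r+=list(proj(C[k],M)-mm[k])
    for k,x,z,o,b,t in E:
        P=M+X*x/1e3+n*z/1e3; a=proj(C[k],P-Y*.02);c=proj(C[k],P+Y*.02);d=(c-a)/np.linalg.norm(c-a)
        if d@e[k]<0:d=-d
        w=m[k]+e[k]*t+q[k]*(o-b*p[5])-a; r.append(d[1]*w[0]-d[0]*w[1])
    return np.array(r)
for drop in [(),(2,8),(3,4),(9,),(3,4,5),(2,5,8,9),(4,)]:
    f=least_squares(res,[.4927,-.192,.07,1.9,.3,.3],args=([x for i,x in enumerate(E) if i not in drop],),x_scale=[.01,.01,.01,.1,.1,1]);print(drop,np.round(f.x,4),np.round(f.fun,1))
```

```text
() [ 0.4933 -0.1899  0.0681  1.909   0.3495  0.6961] [ 0.2 -0.3 -0.1  0.2  0.  -0.1  0.4 -0.2 -0.  -0.1  0.2 -0.2 -0.2 -0.
  0.3  0.1]
(2, 8) [ 0.4934 -0.1898  0.0682  1.9115  0.3513  0.7018] [ 0.2 -0.2 -0.2  0.3 -0.  -0.1  0.4 -0.2 -0.2  0.2 -0.2 -0.1  0.1  0.1]
(3, 4) [ 0.4933 -0.1899  0.0683  1.9078  0.3645  0.5925] [ 0.1 -0.2 -0.1  0.3 -0.  -0.   0.2 -0.2 -0.  -0.2 -0.4 -0.1  0.4  0.1]
(9,) [ 0.4933 -0.1899  0.0681  1.9086  0.3479  0.672 ] [ 0.2 -0.3 -0.1  0.2  0.  -0.1  0.4 -0.2 -0.  -0.1  0.2 -0.2 -0.2  0.
  0.3]
(3, 4, 5) [ 0.4933 -0.1899  0.0684  1.909   0.3615  0.5909] [ 0.1 -0.3 -0.   0.2 -0.   0.   0.2 -0.2 -0.1 -0.3 -0.   0.4  0.1]
(2, 5, 8, 9) [ 0.4933 -0.1899  0.0682  1.9124  0.3443  0.655 ] [ 0.2 -0.3 -0.1  0.2  0.  -0.1  0.4 -0.2 -0.2  0.1 -0.1  0.2]
(4,) [ 0.4933 -0.1898  0.0681  1.9083  0.3511  0.6577] [ 0.2 -0.3 -0.2  0.3  0.  -0.1  0.4 -0.2 -0.  -0.1 -0.1 -0.3 -0.   0.3
  0.1]
```

```bash
sed -i 's/^M=.*/M=np.array([.4933,-.1899,.0682]);X,Y,n=frame(1.909,.35)/' goal.py
python3 - <<'E'
from goal import *
s=sense();R0=np.array(s['ee_rot'])
p,R=goal(.006,R0);delta(p,R,s);print(s['wrist_force']@n)
E
```

```text
rot [ 0.0129 -0.0091  0.0001] cm [0.15 0.23 2.79]
-1.8100402822109756
```

arm_command(deltas=[[0.013,-0.009,0,0.15,0.23,0.7,1],[0.013,-0.009,0,0.15,0.23,1.4,1],[0.013,-0.009,0,0.15,0.23,2.1,1],[0.013,-0.009,0,0.15,0.23,2.6,1],[0.013,-0.009,0,0.15,0.23,2.8,1],[0.013,-0.009,0,0.15,0.23,2.8,1],[0.013,-0.009,0,0.15,0.23,2.8,1],[0.013,-0.009,0,0.15,0.23,2.8,1]])

```text
time_s: 8.77
tcp_pos: [0.453, -0.205, 0.1834]
ee_rot: [[-0.203, -0.925, 0.322], [-0.963, 0.248, 0.106], [-0.177, -0.289, -0.941]]
wrist_force: [-0.4, -0.7, -0.9]
gripper_width: 0.172
gripper_force: 30.0
```

```bash
cat > st.py <<'E'
from goal import *
import sys
s=sense();R0=np.array(s['ee_rot']);p,R=goal(float(sys.argv[1]),R0);delta(p,R,s)
tip=np.array(s['tcp_pos'])+R0@tip_t
print(s['time_s'],'Fn',np.array(s['wrist_force'])@n,'F in mark axes',np.array([X,Y,n])@s['wrist_force'],'tip in mark mm',np.array([X,Y,n])@(tip-M)*1e3,'ang',np.arccos(-(R0@d_t)@n))
E
python3 st.py .003
```

```text
rot [-0.0012 -0.0005 -0.    ] cm [-0.06 -0.01  0.35]
8.7667 Fn -0.6094791941918909 F in mark axes [-0.85543343 -0.48206178 -0.60947919] tip in mark mm [-0.30920631 -0.53504147  6.50313347] ang 0.001265174778267128
```

arm_command(deltas=[[0,0,0,0,0,0,1],[0,0,0,0,0,0,1],[0,0,0,0,0,0,1]])

```text
time_s: 9.02
tcp_pos: [0.4528, -0.205, 0.1834]
ee_rot: [[-0.203, -0.925, 0.322], [-0.963, 0.248, 0.106], [-0.178, -0.289, -0.941]]
wrist_force: [0.4, -0.1, -0.8]
gripper_width: 0.177
gripper_force: 30.0
```

```bash
python3 st.py .003
python3 - <<'E'
from goal import *
c=capture('wrist');s=sense();R0=np.array(s['ee_rot']);tip=np.array(s['tcp_pos'])+R0@tip_t
print('tip',proj(c,tip),'mark',proj(c,M))
pickle.dump(c,open('dD.pkl','wb'))
cv2.imwrite('pics/d.png',cv2.resize(c['pixels'][210:270,280:360],None,fx=8,fy=8,interpolation=cv2.INTER_CUBIC))
E
```

```text
rot [-0.0012 -0.0004 -0.    ] cm [-0.06 -0.03  0.36]
9.0167 Fn -0.8727018253547459 F in mark axes [ 0.07916591 -0.22500682 -0.87270183] tip in mark mm [-0.45872239 -0.44445115  6.56495377] ang 0.001284784104645061
tip [317.48885458 246.67964994] mark [317.22809313 245.25283339]
```

View pics/d.png

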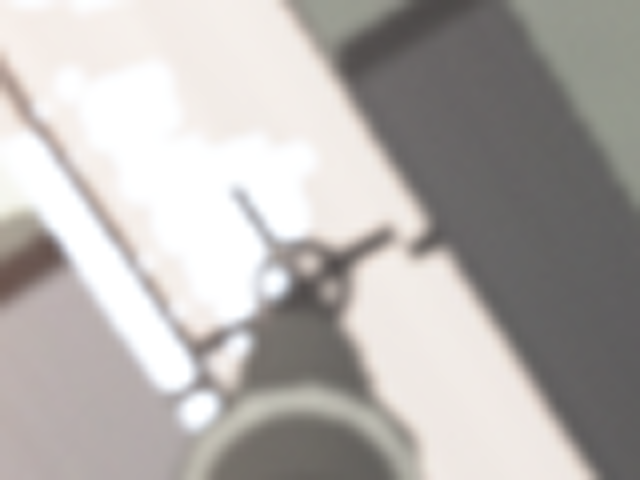

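arm_command(deltas=[[0,0,0,-0.06,-0.03,0.2,1],[0,0,0,-0.06,-0.03,0.4,1],[0,0,0,-0.06,-0.03,0.55,1],[0,0,0,-0.06,-0.03,0.7,1],[0,0,0,-0.06,-0.03,0.8,1],[0,0,0,-0.06,-0.03,0.85,1],[0,0,0,-0.06,-0.03,0.85,1],[0,0,0,-0.06,-0.03,0.85,1]])

```text
time_s: 9.73
tcp_pos: [0.4558, -0.2036, 0.1755]
ee_rot: [[-0.203, -0.925, 0.321], [-0.963, 0.248, 0.106], [-0.178, -0.288, -0.941]]
wrist_force: [-1.3, 0.4, 1.5]
gripper_width: 0.177
gripper_force: 30.0
```

```bash
python3 st.py -.005
```

```text
rot [-0.0006 -0.0005 -0.    ] cm [-0.01 -0.01  0.3 ]
9.7333 Fn 1.755578181829652 F in mark axes [-0.53134919  0.77725728  1.75557818] tip in mark mm [-0.1151422  -0.08508831 -2.0006439 ] ang 0.0007947249376344175
```

arm_command(deltas=[[0,0,0,0,0,0,1]])

```text
time_s: 9.82
tcp_pos: [0.4558, -0.2036, 0.1755]
ee_rot: [[-0.203, -0.925, 0.322], [-0.963, 0.248, 0.106], [-0.178, -0.288, -0.941]]
wrist_force: [-2.2, -0.2, 1.1]
gripper_width: 0.174
gripper_force: 30.0
```

```bash
python3 st.py -.005
```

```text
rot [-0.0007 -0.0004 -0.    ] cm [-0.01 -0.01  0.3 ]
9.8167 Fn 1.7865377879180584 F in mark axes [-1.58115417  0.53123959  1.78653779] tip in mark mm [-0.1147886  -0.07903417 -2.01636624] ang 0.0008448678750076007
```

arm_command(deltas=[[0,0,0,0,0,0,1]])

```text
time_s: 9.9
tcp_pos: [0.4559, -0.2036, 0.1755]
ee_rot: [[-0.203, -0.925, 0.322], [-0.963, 0.248, 0.106], [-0.178, -0.288, -0.941]]
wrist_force: [-1.2, -0.6, 1.3]
gripper_width: 0.177
gripper_force: 30.0
```

```bash
python3 st.py -.005
```

```text
rot [-0.0008 -0.0004 -0.    ] cm [-0.01 -0.01  0.29]
9.9 Fn 1.6841475806932542 F in mark axes [-0.79688975 -0.17760883  1.68414758] tip in mark mm [-0.08048226 -0.09004282 -2.05708213] ang 0.0009188084598725191
```

arm_command(deltas=[[0,0,0,0,0,0.1,1],[0,0,0,0,0,0.2,1],[0,0,0,0,0,0.3,1],[0,0,0,0,0,0.35,1],[0,0,0,0,0,0.35,1],[0,0,0,0,0,0.35,1],[0,0,0,0,0,0.35,1]])

```text
time_s: 10.48
tcp_pos: [0.4571, -0.2032, 0.1722]
ee_rot: [[-0.203, -0.925, 0.322], [-0.963, 0.248, 0.106], [-0.178, -0.288, -0.941]]
wrist_force: [-3.0, 0.0, 5.1]
gripper_width: 0.176
gripper_force: 30.0
```

```bash
python3 st.py -.005
```

```text
rot [-0.001  -0.0005 -0.    ] cm [-0.01 -0.   -0.05]
10.4833 Fn 5.781197565166827 F in mark axes [-0.92208278  1.01974006  5.78119757] tip in mark mm [-0.00592907 -0.18922945 -5.53135415] ang 0.0010648256329808508
```

arm_command(deltas=[[0,0,0,0,0,0,1]])

```text
time_s: 10.57
tcp_pos: [0.4571, -0.2032, 0.1722]
ee_rot: [[-0.203, -0.925, 0.322], [-0.963, 0.248, 0.106], [-0.178, -0.288, -0.941]]
wrist_force: [-2.9, 0.1, 3.6]
gripper_width: 0.177
gripper_force: 30.0
```

```bash
python3 st.py -.005
```

```text
rot [-0.0009 -0.0005 -0.    ] cm [-0.01 -0.   -0.06]
10.5667 Fn 4.277546085939566 F in mark axes [-1.33382898  1.0782517   4.27754609] tip in mark mm [-0.03021408 -0.19021234 -5.55203285] ang 0.0010588342380703825
```

arm_command(deltas=[[0,0,0,0,0,0,1]])

```text
time_s: 10.65
tcp_pos: [0.4571, -0.2032, 0.1722]
ee_rot: [[-0.203, -0.925, 0.322], [-0.963, 0.248, 0.106], [-0.178, -0.288, -0.941]]
wrist_force: [-2.2, 0.1, 4.9]
gripper_width: 0.172
gripper_force: 30.0
```

```bash
python3 st.py -.005
python3 - <<'E'
from goal import *
c=capture('wrist'); print('mark',proj(c,M))
D=capture('top')
a=cv2.resize(c['pixels'][210:270,280:360],(640,480),interpolation=cv2.INTER_CUBIC)
cv2.imwrite('pics/e.png',a)
E
```

```text
rot [-0.001  -0.0005 -0.    ] cm [-0.01 -0.   -0.06]
10.65 Fn 5.291499348821513 F in mark axes [-0.20081963  0.81252412  5.29149935] tip in mark mm [ 2.68144499e-03 -1.96817461e-01 -5.55895335e+00] ang 0.00111781032100443
mark [317.50710491 248.84537664]
```

View pics/e.png

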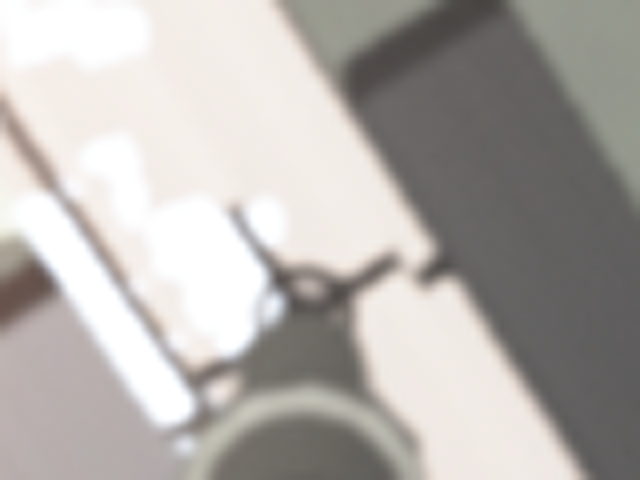

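The last view shows the nose inside the circle, with the circle's centre at about crop (305,310). The push along the normal is about 6 N, so the nose is roughly half-way in. I'm handing in now.

```bash
python3 -c "
from station import finish_job
print(finish_job())"
```

```text
the job is handed in; nothing more can be done
None
```

I handed the job in at about 10.7 s with the punch still gripped: its point is inside the marked circle and held square to the web. It is pressed with about 6 N, so the nose is roughly half-way in (4.6 mm judged by force, 5.6 mm by position).

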